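# Pack the laundry-care box

## Robot

A 6-joint arm with a two-finger parallel gripper is mounted at the origin on the work surface. World frame = base frame: x ahead of the robot, y to its left, z up, the work surface at z = 0. Lengths are in mm, angles in rad, forces in N, time in s.
With the tool pointing down it reaches from about 275 to 1000 mm from the base axis. Payload 8.4 kg.
Tool frame: the origin (TCP) lies at the very end of the fingers, on their centre line; the grasp point (between the pads) lies 19 mm behind it; z points along the fingers, y is the line along which they close (so a half turn about z gives the same grasp; the last joint's range is limited). The gripper opens to 85 mm and grips with 20 to 120 N. Pads are 22 mm wide; open, the fingers measure 114 mm over their backs; the gripper's body (76 mm by 85 mm) begins 54 mm behind the grasp point. The pads swing forward as they close: fully open they stand 13 mm farther back than shut.
Start: joints at [-1.252, 0.353, 1.633, -0, 1.155, -0.002], TCP at [197.077, -593.118, 231.281] pointing down, gripper open.
Joint ranges: [-2.63, 2.63], [-0.92, 2.1], [0.06, 2.66], [-1.3, 4.44], [0, 2.69], [-3.02, 3.02]. Speed limits (rad/s): [2.22, 2.22, 2.79, 3.14, 3.14, 3.14].

## Interface

Orientations are given as [roll, pitch, yaw] about the fixed x, y, z axes, in that order (R = Rz(yaw) Ry(pitch) Rx(roll)).
In Python, from rig import sensors, grab_frame, camera_params, order gives the robot as it stands. The module is installed in compiled form; this text tells all that it offers.
- The arm moves only by the tool move_arm, never from a script. Its argument "motion" is a list of rows, each a list of 7 numbers: the turn, a rotation vector about the tool's x, y, z in fractions of the full range, 1 being 4 rad, then the shift along the tool's x, y, z in parts of the range, where 1.0 means 100 cm, then the finger opening in m, from 0 to 0.0854. A call has 1 to 8 rows; each row is the pose to reach, as a shift and turn from the pose commanded when the call began, along the tool's axes at that moment; what a row does not reach only later rows make up. A row lasts 1/8 s, in which the tool goes at most 62.5 mm and 10.7 degrees, less where a joint would pass 70% of its speed; a pose out of reach is approached as far as the arm can. No shift or turn number may pass 1 either way. A call with a gripper value outside its range is refused whole. The fingers move at their own pace and stop on an object; "grip_force" is the grip in N (left out, the last holds). Time passes only in rows, so rows that repeat a pose let the fingers close. It gives the time, the measured TCP pose, the force, the opening and the grip force at its end, in the units of the state.
- sensors.sense(): the state, without advancing time (a new reading comes with each control period).
- grab_frame(name): name is "scene" or "top"; returns (picture, depth): 480x640x3 uint8, red, green, blue; 480x640 float32, mm along the optical axis (not along the pixel's ray), 0 where there is no reading.
- camera_params(name): a dict with "camera_matrix" (3x3 intrinsics, pixels), "world_from_camera" (4x4, takes a point from camera to world coordinates). Camera axes: x right, y down, z forward; pixel columns grow to the right and rows downward; lengths in mm; the calibration is good to about 2 mm. A picture is of the moment at which its call begins. camera_params takes no time and is no camera call.
- order.sign_off(): hands the job in; it is judged then, once.
The state is a dict: "clock": time; "qpos": joint angles; "qvel": joint speeds; "joint_efforts": joint torques, N m; "eef_pos": TCP position; "tcp_rot": TCP orientation; "contact_force": force on the tool from outside, world axes, zero at the start; "wrist_torque": the same for the moment, N m; "opening": opening from 0.0 (shut) to 1.0 (fully open); "grasp_force": force on a finger pad.
Only numpy, scipy, OpenCV 4.12 (cv2) and the standard library are available. Lean on these libraries where they do the work, as an engineer would, in place of code of your own. Each camera call takes 0.05 s, during which the arm holds its last target. There are 200 camera calls.

## Task

Pack the laundry-care box: lay the pale laundry brush flat on the grey mat and the yellow soap flat on the blue drainer in the bottom of the box, hang the aqua lift-out tray level in the box over them, and have the red dosing cup stand upright in the tray's open half and the red-capped stain stick in the tray's square holder. Leave the dark shoe brush, the blue-capped glue stick and the detergent bottle standing where they are.

Things in the scene. Friction and masses are not known exactly. Their poses are not given: they have to be found in the camera images.
- box: White box, fixed; outside 170 (x) x 280 (y) x 74 mm high, walls and floor 4 mm. Origin: centre of underside. A divider along x at y = 0, its top at z = 30, makes two bays 162 x 134 mm, centred at y = -69 and +69 mm: one holds the blue drainer, the other a grey mat, its top at z = 6. The hung tray's underside is at z = 53, gaps around it 10 mm (x), 9 mm (y).
- drainer: Blue ribbed soap drainer, 140 (x) x 120 (y) x 6 mm, fixed on the floor of either bay of the box, centred in the bay and aligned with the box. Origin: centre of its underside, 4 mm above the worktop; the soap rests on the rib tops, 6 mm above this origin.
- tray: Aqua tray, loose, 180 g; body 142 (x) x 254 (y) x 25 mm, floor 3 mm. Origin: centre of underside. Lips at both y ends (296 mm over both), their undersides at z = 21, hang on the box's end walls, either way round. Handle: bar along x at y = 0, 100 long, 16 thick, z = 56 to 70, posts at its ends. Open half: -y side, 136 x 122 mm inside, centre y = -63. Square holder: see the stain stick.
- laundry_brush: Laundry brush: pale wooden back (z = 22 to 40 mm), white bristles down. 130 (x) x 48 (y) x 40 mm high, 120 g. Origin: centre of the underside (bristle ends); z up. It fits its bay best with its length along the box's x.
- soap: Bar of yellow stain soap, 85 (x) x 50 (y) x 32 mm high, 150 g. Origin: centre of the underside; z up.
- dosing_cup: Red plastic dosing cup, open at the top, 54 mm across the rim, 51 mm across the foot, 55 mm high, 30 g, standing. Origin: centre of the underside; z up, out of its mouth. It belongs on the floor of the tray's open half (tray y = -22 to -105 mm).
- stain_stick: Stain-remover stick, standing: white tube, RED cap and bands, diameter 26, 85 mm high (the cap is the top 25 mm, diameter 25), 40 g. Origin: centre of the underside; z up. Its place is the square holder in the tray, centred at tray x = 0, y = +66 mm: 44 x 44 mm inside, floor at tray z = 3, rim at tray z = 42 mm.
- shoe_brush: Shoe brush, does not belong: dark brown wood, black bristles, same size and shape as the laundry brush (130 x 48 x 40 mm). Origin: centre of the underside; x along its length, z up.
- glue_stick: Glue stick, does not belong: a white tube with a BLUE cap and bands, same size as the stain stick (diameter 26, 85 mm high), standing. Origin: centre of the underside; z up.
- detergent: Red detergent bottle with a pale pink cap, 60 (x) x 100 (y) x 232 mm high, 0.9 kg, standing at one side of the work; does not belong. Origin: centre of the underside; z up. At the other side stands a pink spray can, not listed, fixed: 58 mm across, 195 mm high.
Not all that is in view belongs to the job. There is more than one size of the drainer; the job needs the largest.

How it is judged:
By the outcome, as a careful person would: the job done as asked, in the order asked, and still so for the second after the job is handed in, with the robot touching nothing.
It also fails if it takes over 128 s, if anything falls off the work surface, if the arm or the gripper's body presses on something with over 40 N, if the wrist force passes 120 N, or if a joint passes its speed limit or range.

## Working session

There is one attempt and no reset: what is moved stays moved. The work goes in short steps, Python scripts to look and compute and a tool call to move; the robot and the scene stay as the last step left them, time stands still between calls to the robot, and variables do not carry over. Pictures are saved under pics/ and viewed, at most 14 in all, crops included, and the job is handed in when it is done.

Besides the shell and the picture viewer there is one more tool, called after "Call:" as a command line: name --pt "numbers of a row" for each row, then --argument value for the rest. move_arm: Moves the arm, as the interface text tells. Its arguments: {"type":"object","properties":{"motion":{"type":"array","items":{"type":"array","items":{"type":"number"}}},"grip_force":{"type":"number"}},"required":["motion"]}

```bash
mkdir -p pics; ls; cat > h.py <<'E'
import numpy as np, cv2
from rig import sensors, grab_frame, camera_params, order
def shot(n,f=None):
    p,d=grab_frame(n)
    if f: cv2.imwrite('pics/'+f,p[:,:,::-1])
    return p,d
def world(n,d):
    c=camera_params(n);K=np.array(c['camera_matrix']);T=np.array(c['world_from_camera'])
    v,u=np.mgrid[0:480,0:640]
    P=np.stack([(u-K[0,2])/K[0,0]*d,(v-K[1,2])/K[1,1]*d,d],-1)
    W=P@T[:3,:3].T+T[:3,3]; W[d<=0]=np.nan
    return W
E
python3 - <<'E'
from h import *
for n in('scene','top'):
    p,d=shot(n,n+'0.png'); np.savez(n+'0.npz',p=p,d=d)
    c=camera_params(n); print(n,np.round(c['camera_matrix'],1).tolist(),np.round(c['world_from_camera'],3).tolist())
print(sensors.sense())
E
```

```text
pics
scene [[450.8, 0.0, 316.4], [0.0, 450.8, 237.6], [0.0, 0.0, 1.0]] [[-0.848, 0.363, -0.386, 1013.2], [0.53, 0.558, -0.639, 639.005], [-0.017, -0.746, -0.666, 736.38], [0.0, 0.0, 0.0, 1.0]]
top [[574.3, 0.0, 320.9], [0.0, 574.3, 240.4], [0.0, 0.0, 1.0]] [[0.026, -0.992, 0.124, 437.707], [-0.999, -0.028, -0.019, 24.254], [0.022, -0.123, -0.992, 1294.151], [0.0, 0.0, 0.0, 1.0]]
{'clock': 0.1, 'qpos': array([-1.25239502e+00,  3.53623051e-01,  1.63406509e+00, -1.93098366e-05,
        1.15518979e+00, -2.38898050e-03]), 'qvel': array([-0.00052152, -0.00100475, -0.00239001, -0.00015746, -0.00202921,
        0.00046356]), 'joint_efforts': array([ 5.71543314e-04, -6.06360912e+01, -3.42818785e+01,  1.61126304e-04,
        3.88795059e-03,  1.77389035e-05]), 'eef_pos': array([ 196.93909331, -592.70798826,  230.60689005]), 'tcp_rot': array([-3.14030734e+00,  1.45854471e-05,  3.20798101e-01]), 'contact_force': array([-0.11670755, -0.52909047,  0.6072735 ]), 'wrist_torque': array([-0.02539157,  0.01665266,  0.01713365]), 'grasp_force': 0.0, 'opening': 0.9988693352071538}
```

View pics/top0.png

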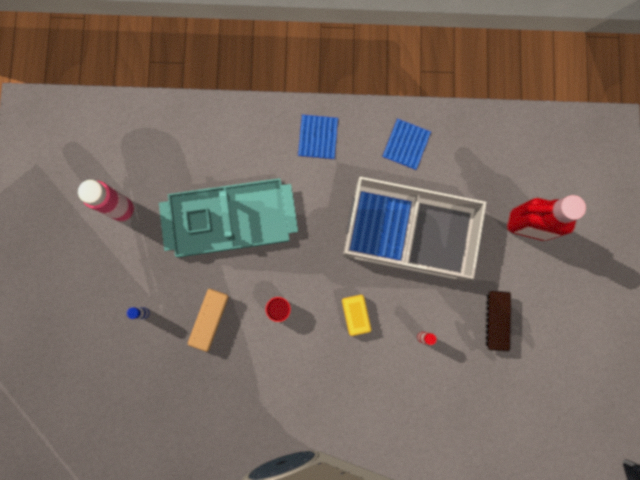

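View pics/scene0.png

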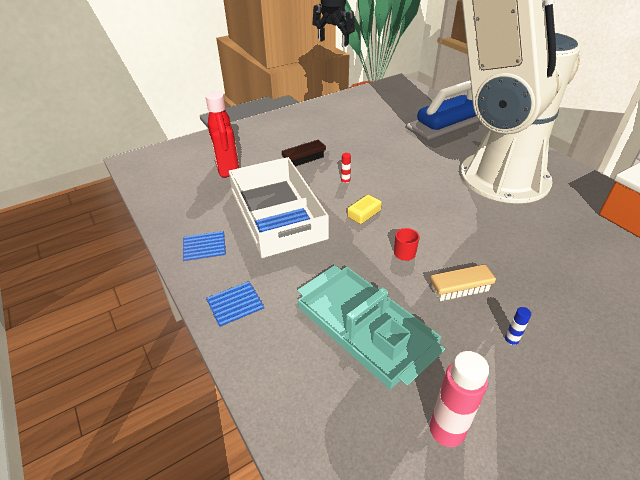

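Top view: box at about (415,228), with the blue drainer in its left (+y) bay at (380,226) and the grey mat at (443,237). The tray is at (228,217), square holder on the left at (199,220). Cup (278,309), soap (356,315).

Candidates:
- **Brushes:** the pale one at (208,320) is the laundry brush by its light wood; the dark one at (499,321) is the shoe brush.
- **Sticks:** the red cap at (429,339) is the stain stick; the blue cap at (135,313) is the glue stick.
- **Drainers:** loose ones at (318,137) and (407,144) are smaller than the one fixed in the box.

Next I'll measure and confirm in a crop.

```bash
cat >> h.py <<'E'
def hsv(p): return cv2.cvtColor(p,cv2.COLOR_RGB2HSV).astype(int)
MASK={'tray':lambda H:(H[...,0]>72)&(H[...,0]<96)&(H[...,1]>70),
'soap':lambda H:(H[...,0]>22)&(H[...,0]<33)&(H[...,1]>150),
'brush':lambda H:(H[...,0]>8)&(H[...,0]<21)&(H[...,1]>90)&(H[...,2]>130),
'red':lambda H:((H[...,0]<6)|(H[...,0]>174))&(H[...,1]>150)&(H[...,2]>60),
'white':lambda H:(H[...,1]<45)&(H[...,2]>120),
'blue':lambda H:(H[...,0]>105)&(H[...,0]<125)&(H[...,1]>120),
'any':lambda H:H[...,0]>-1}
def blob(n,p,d,kind,win,zr):
    W=world(n,d);m=MASK[kind](hsv(p));x0,y0,x1,y1=win
    k=np.zeros_like(m);k[y0:y1,x0:x1]=1
    m=m&k&(W[...,2]>zr[0])&(W[...,2]<zr[1]);q=W[m]
    (c,s,a)=cv2.minAreaRect(q[:,:2].astype(np.float32))
    if s[0]<s[1]: s=s[::-1];a+=90
    a=(a+90)%180-90
    return dict(n=len(q),c=np.round(c,1),s=np.round(s,1),long_axis_deg=round(a,1),mean=np.round(q.mean(0),1),z=np.round(np.percentile(q[:,2],[2,50,98]),1))
E
python3 - <<'E'
from h import *
f=np.load('top0.npz');p,d=f['p'],f['d']
for nm,k,w,z in [('box','white',(340,170,495,285),(66,80)),('drainer','blue',(345,180,415,270),(2,20)),('traybody','tray',(150,170,305,265),(10,32)),('lips','tray',(150,170,305,265),(19,29)),('handle','tray',(150,170,305,265),(60,76)),('holder','tray',(150,170,305,265),(36,48)),
 ('soap','soap',(330,280,385,345),(25,40)),('brush','brush',(180,280,235,360),(33,46)),('cup','red',(255,290,300,330),(48,62)),('stick','red',(415,325,445,350),(78,92)),('glue','blue',(120,300,150,325),(78,92)),('det','any',(500,190,590,250),(10,260)),('spray','any',(70,170,140,230),(20,210)),('shoe','any',(480,285,520,355),(30,50))]:
    try: print(nm,blob('top',p,d,k,w,z))
    except Exception as e: print(nm,e)
A=cv2.resize(p[270:370,110:310],None,fx=2,fy=3);B=cv2.resize(p[270:370,330:530],None,fx=2,fy=3)
cv2.imwrite('pics/crop1.png',np.hstack([A,B])[:,:,::-1])
E
```

```text
box {'n': 992, 'c': array([ 625.5, -202.1]), 's': array([286.2, 171.5]), 'long_axis_deg': 80.1, 'mean': array([ 627.4, -209.3,   72.3]), 'z': array([66.4, 72.6, 77.4])}
drainer {'n': 2843, 'c': array([ 637.3, -134.3]), 's': array([136. , 115.1]), 'long_axis_deg': -9.8, 'mean': array([ 636.6, -133.9,    7.5]), 'z': array([ 2.6,  7.3, 13.4])}
traybody {'n': 1722, 'c': array([643.6, 209.5]), 's': array([296. , 142.5]), 'long_axis_deg': -79.9, 'mean': array([641.6, 214.7,  22.9]), 'z': array([11.1, 23.8, 30.1])}
lips {'n': 1352, 'c': array([643.3, 209.4]), 's': array([295.8, 141.7]), 'long_axis_deg': -80.1, 'mean': array([640.2, 207.6,  24.2]), 'z': array([19.5, 24.3, 28.5])}
handle {'n': 359, 'c': array([643.7, 210.1]), 's': array([99.8, 16.5]), 'long_axis_deg': 10.1, 'mean': array([642.7, 209.6,  69.2]), 'z': array([63.6, 69.3, 74.2])}
holder {'n': 167, 'c': array([634.1, 251.5]), 's': array([98.5, 97. ]), 'long_axis_deg': -79.8, 'mean': array([630.8, 270.3,  41.1]), 'z': array([36.5, 41. , 45.9])}
soap {'n': 717, 'c': array([434.5, -80.3]), 's': array([78.6, 45.2]), 'long_axis_deg': 1
[... 546 characters left out ...]
array([79.4, 84. , 89.2])}
glue {'n': 106, 'c': array([426. , 388.9]), 's': array([22. , 20.6]), 'long_axis_deg': -88.4, 'mean': array([426.6, 388.6,  84.7]), 'z': array([79.6, 84.4, 90.5])}
det {'n': 2600, 'c': array([ 648.7, -466.6]), 's': array([106. ,  61.6]), 'long_axis_deg': 77.7, 'mean': array([ 641.1, -453.2,  146. ]), 'z': array([ 21.3, 147.2, 232.8])}
spray {'n': 1391, 'c': array([655.8, 451.6]), 's': array([56.7, 52.7]), 'long_axis_deg': -58.3, 'mean': array([652.1, 442. , 142.3]), 'z': array([ 27., 162., 198.])}
shoe {'n': 1328, 'c': array([ 429.9, -393.4]), 's': array([129.4,  51.5]), 'long_axis_deg': -2.3, 'mean': array([ 429.5, -392. ,   38.3]), 'z': array([32.2, 38.5, 43.6])}
```

View pics/crop1.png

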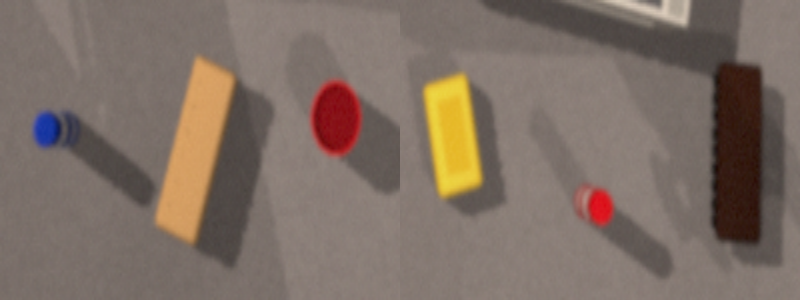

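The crop confirms it: pale brush and red-capped stick belong, blue-capped glue stick and dark shoe brush stay. Box centre is about (625.5, -202.2) at yaw -9.9°, tray yaw +10°. Planning the moves now.

```bash
cat >> h.py <<'E'
def plan(start,calls):
    """start (x,y,z,yaw deg); waypoint (x,y,z,yaw deg,opening mm) -> rounded row per waypoint and rows needed"""
    P=np.array(start[:3],float);yaw=np.radians(start[3])
    for c in calls:
        c0,s0=np.cos(yaw),np.sin(yaw);R=np.array([[c0,s0,0],[s0,-c0,0],[0,0,-1.]])
        Q,w0=P.copy(),yaw
        for w in c:
            sh=np.round(R.T@(np.array(w[:3])-P)/1000,3);t=round(-(np.radians(w[3])-yaw),3)
            N=P+R@sh*1000
            print([0,0,t,*sh.tolist(),w[4]/1000],'rows',round(np.linalg.norm(N-Q)/62.5,1),round(abs(yaw-t-w0)/.187,1));Q,w0=N,yaw-t
        P,yaw=Q,w0;print('-> ',np.round(P,1),round(np.degrees(yaw),2))
E
python3 - <<'E'
from h import *
B=(415.6,242.2);M=(613.6,-270.1)
plan((197.1,-593.1,231.3,18.38),[[(*B,160,-18.1,80)],[(*B,60,-18.1,80),(*B,12,-18.1,80),(*B,12,-18.1,30)],
 [(*B,140,-18.1,30),(*M,140,-9.9,30)],[(*M,60,-9.9,30),(*M,19,-9.9,30),(*M,19,-9.9,75),(*M,140,-9.9,75)]])
E
```

```text
[0, 0, np.float64(0.637), 0.471, -0.724, 0.071, 0.08] rows 13.9 3.4
->  [415.8 242.5 160.3] -18.12
[0, 0, np.float64(-0.0), -0.0, 0.0, 0.1, 0.08] rows 1.6 0.0
[0, 0, np.float64(-0.0), -0.0, 0.0, 0.148, 0.08] rows 0.8 0.0
[0, 0, np.float64(-0.0), -0.0, 0.0, 0.148, 0.03] rows 0.0 0.0
->  [415.8 242.5  12.3] -18.12
[0, 0, np.float64(-0.0), -0.0, 0.0, -0.128, 0.03] rows 2.0 0.0
[0, 0, np.float64(-0.143), 0.347, 0.426, -0.128, 0.03] rows 8.8 0.8
->  [ 613.1 -270.3  140.3] -9.92
[0, 0, np.float64(-0.0), 0.0, -0.0, 0.08, 0.03] rows 1.3 0.0
[0, 0, np.float64(-0.0), 0.0, -0.0, 0.121, 0.03] rows 0.7 0.0
[0, 0, np.float64(-0.0), 0.0, -0.0, 0.121, 0.075] rows 0.0 0.0
[0, 0, np.float64(-0.0), 0.0, -0.0, 0.0, 0.075] rows 1.9 0.0
->  [ 613.1 -270.3  140.3] -9.92
```

Call:
move_arm --pt "0 0 0 0.236 -0.362 0.036 0.08" --pt "0 0 0 0.236 -0.362 0.036 0.08" --pt "0 0 0 0.236 -0.362 0.036 0.08" --pt "0 0 0 0.236 -0.362 0.036 0.08" --pt "0 0 0 0.236 -0.362 0.036 0.08" --pt "0 0 0 0.236 -0.362 0.036 0.08" --pt "0 0 0 0.236 -0.362 0.036 0.08" --pt "0 0 0 0.236 -0.362 0.036 0.08"

```text
clock: 1.1
eef_pos: [306.9, -171.6, 194.8]
tcp_rot: [-3.14, 0.0, 0.327]
contact_force: [0.0, -0.3, 0.2]
opening: 0.934
grasp_force: 0.0
```

The rows are not in the units I measure in: turns go in shares of 4 rad. I convert before sending: 0.637 rad / 4 = 0.1593.

Call:
move_arm --pt "0 0 0.1593 0.235 -0.362 0.035 0.08" --pt "0 0 0.1593 0.235 -0.362 0.035 0.08" --pt "0 0 0.1593 0.235 -0.362 0.035 0.08" --pt "0 0 0.1593 0.235 -0.362 0.035 0.08" --pt "0 0 0.1593 0.235 -0.362 0.035 0.08" --pt "0 0 0.1593 0.235 -0.362 0.035 0.08" --pt "0 0 0.1593 0.235 -0.362 0.035 0.08" --pt "0 0 0.1593 0.235 -0.362 0.035 0.08"

```text
clock: 2.1
eef_pos: [416.9, 244.0, 160.0]
tcp_rot: [-3.142, -0.001, -0.316]
contact_force: [1.4, -0.9, 0.2]
opening: 0.937
grasp_force: 0.0
```

Call:
move_arm --pt "0 0 0 0 0 0.1 0.08" --pt "0 0 0 0 0 0.1 0.08" --pt "0 0 0 0 0 0.148 0.08" --pt "0 0 0 0 0 0.148 0.08" --pt "0 0 0 0 0 0.148 0.03" --pt "0 0 0 0 0 0.148 0.03" --pt "0 0 0 0 0 0.148 0.03" --pt "0 0 0 0 0 0.148 0.03" --grip_force 50

```text
clock: 3.1
eef_pos: [417.2, 243.0, 14.3]
tcp_rot: [-3.139, -0.003, -0.316]
contact_force: [0.4, -2.0, 8.7]
opening: 0.553
grasp_force: 52.4
```

Call:
move_arm --pt "0 0 0 0 0 -0.06 0.03" --pt "0 0 0 0 0 -0.128 0.03" --pt "0 0 0 0 0 -0.128 0.03" --pt "0 0 0 0 0 -0.128 0.03"

```text
clock: 3.6
eef_pos: [416.0, 242.6, 141.3]
tcp_rot: [-3.14, -0.002, -0.316]
contact_force: [-0.1, 0.4, -0.9]
opening: 0.552
grasp_force: 52.8
```

Converted, -0.143 rad / 4 = -0.0358.

Call:
move_arm --pt "0 0 -0.0358 0.174 0.213 0 0.03" --pt "0 0 -0.0358 0.174 0.213 0 0.03" --pt "0 0 -0.0358 0.174 0.213 0 0.03" --pt "0 0 -0.0358 0.174 0.213 0 0.03" --pt "0 0 -0.0358 0.174 0.213 0 0.03" --pt "0 0 -0.0358 0.347 0.426 0 0.03" --pt "0 0 -0.0358 0.347 0.426 0 0.03" --pt "0 0 -0.0358 0.347 0.426 0 0.03"

```text
clock: 4.6
eef_pos: [581.3, -190.7, 138.2]
tcp_rot: [-3.141, 0.003, -0.173]
contact_force: [1.3, 0.8, -1.3]
opening: 0.551
grasp_force: 52.7
```

```bash
python3 - <<'E'
from h import *
s=sensors.sense();e=s['eef_pos'];y=np.degrees(s['tcp_rot'][2]);print(e,y,s['qvel'],s['qpos'])
plan((*e,y),[[(613.6,-270.1,140,-9.9,30)]])
E
```

```text
[ 581.28442742 -190.71654106  138.15996232] -9.92344606624614 [-0.66791409  0.41501509 -0.67405034  0.00318753  0.25120771 -0.66664686] [-3.19584992e-01  4.34079108e-01  1.73984182e+00  2.25776364e-04
  9.70783011e-01  1.42428134e+00]
[0, 0, np.float64(-0.0), 0.046, 0.073, -0.002, 0.03] rows 1.4 0.0
->  [ 614.  -270.6  140.2] -9.92
```

Call:
move_arm --pt "0 0 0 0.02 0.035 0 0.03" --pt "0 0 0 0.02 0.035 0 0.03" --pt "0 0 0 0.02 0.035 0 0.03"

```text
clock: 4.97
eef_pos: [594.2, -226.2, 138.4]
tcp_rot: [-3.141, 0.003, -0.174]
contact_force: [-0.4, 0.4, -0.8]
opening: 0.555
grasp_force: 52.6
```

```bash
cat > n.py <<'E'
import sys,ast
from h import *
s=sensors.sense();e=s['eef_pos'];y=np.degrees(s['tcp_rot'][2]);print(np.round(e,1),round(y,2),'v',np.abs(s['qvel']).max().round(3))
plan((*e,y),ast.literal_eval(sys.argv[1]))
E
python3 n.py '[[(613.6,-270.1,140,-9.9,30)]]'
```

```text
[ 594.2 -226.2  138.4] -9.95 v 0.018
[0, 0, np.float64(-0.001), 0.027, 0.04, -0.002, 0.03] rows 0.8 0.0
->  [ 613.9 -270.3  140.4] -9.89
```

Call:
move_arm --pt "0 0 0 0.027 0.04 0 0.03" --pt "0 0 0 0.027 0.04 0 0.03" --pt "0 0 0 0.027 0.04 0 0.03" --pt "0 0 0 0.027 0.04 0.06 0.03" --pt "0 0 0 0.027 0.04 0.1 0.03" --pt "0 0 0 0.027 0.04 0.117 0.03" --pt "0 0 0 0.027 0.04 0.117 0.03"

```text
clock: 5.85
eef_pos: [615.0, -270.1, 22.9]
tcp_rot: [-3.141, 0.001, -0.172]
contact_force: [-0.7, -0.2, -1.1]
opening: 0.552
grasp_force: 53.4
```

Call:
move_arm --pt "0 0 0 0 0 0.002 0.03" --pt "0 0 0 0 0 0.002 0.065" --pt "0 0 0 0 0 0.002 0.065" --pt "0 0 0 0 0 0.002 0.065" --pt "0 0 0 0 0 -0.05 0.065" --pt "0 0 0 0 0 -0.12 0.07" --pt "0 0 0 0 0 -0.12 0.07" --pt "0 0 0 0 0 -0.12 0.07"

```text
clock: 6.85
eef_pos: [615.6, -271.3, 144.0]
tcp_rot: [3.141, -0.001, -0.173]
contact_force: [0.3, 0.4, -0.7]
opening: 0.821
grasp_force: 0.0
```

```bash
python3 n.py '[[(434.5,-80.3,140,13.2,75)]]'
```

```text
[ 615.6 -271.3  144. ] -9.93 v 0.035
[0, 0, np.float64(-0.404), -0.211, -0.157, 0.004, 0.075] rows 4.2 2.2
->  [434.8 -80.3 140. ] 13.22
```

Converted, -0.404 rad / 4 = -0.101.

Call:
move_arm --pt "0 0 -0.101 -0.211 -0.157 0.004 0.075" --pt "0 0 -0.101 -0.211 -0.157 0.004 0.075" --pt "0 0 -0.101 -0.211 -0.157 0.004 0.075" --pt "0 0 -0.101 -0.211 -0.157 0.004 0.075" --pt "0 0 -0.101 -0.211 -0.157 0.004 0.075" --pt "0 0 -0.101 -0.211 -0.157 0.004 0.075" --pt "0 0 -0.101 -0.211 -0.157 0.004 0.075" --pt "0 0 -0.101 -0.211 -0.157 0.004 0.075"

```text
clock: 7.85
eef_pos: [435.5, -80.9, 139.1]
tcp_rot: [3.141, -0.0, 0.23]
contact_force: [-0.5, -0.8, 0.3]
opening: 0.882
grasp_force: 0.0
```

```bash
python3 n.py '[[(434.5,-80,7,13.2,75)]]'; python3 - <<'E'
from h import *
p,d=shot('scene','s1.png');np.savez('s1.npz',p=p,d=d)
H=hsv(p)
print('soap',blob('scene',p,d,'soap',(330,180,400,240),(25,40)))
print('brush',blob('scene',p,d,'brush',(200,140,340,260),(30,60)))
E
```

```text
[435.5 -80.9 139.1] 13.17 v 0.007
[0, 0, np.float64(-0.0), -0.001, -0.001, 0.132, 0.075] rows 2.1 0.0
->  [434.3 -80.2   7.1] 13.17
soap {'n': 184, 'c': array([438.6, -76.5]), 's': array([77.1, 50.3]), 'long_axis_deg': 14.8, 'mean': array([437.4, -78.1,  30.7]), 'z': array([25.4, 31.4, 34.6])}
brush {'n': 139, 'c': array([ 616.6, -262.5]), 's': array([129.4,  45.6]), 'long_axis_deg': -12.0, 'mean': array([ 626.1, -251.5,   36.1]), 'z': array([30.4, 35.7, 45.1])}
```

View pics/s1.png

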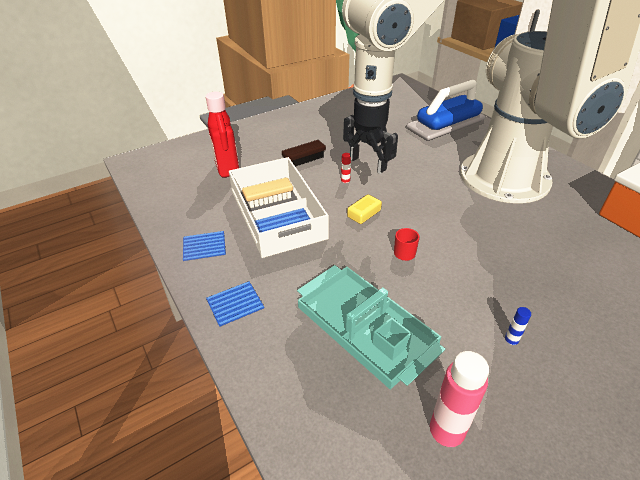

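The brush lies flat on the mat at (268,190). The soap at (364,209) hasn't moved, with the gripper above it.

Call:
move_arm --pt "0 0 0 0 -0.001 0.06 0.075" --pt "0 0 0 0 -0.001 0.11 0.075" --pt "0 0 0 0 -0.001 0.131 0.075" --pt "0 0 0 0 -0.001 0.131 0.075" --pt "0 0 0 0 -0.001 0.131 0.03" --pt "0 0 0 0 -0.001 0.131 0.03" --pt "0 0 0 0 -0.001 0.131 0.03" --pt "0 0 0 0 -0.001 0.131 0.03" --grip_force 50

```text
clock: 8.9
eef_pos: [435.5, -79.5, 9.5]
tcp_rot: [3.14, -0.002, 0.231]
contact_force: [-1.0, -2.1, 8.1]
opening: 0.575
grasp_force: 53.1
```

Call:
move_arm --pt "0 0 0 0 0 -0.06 0.03" --pt "0 0 0 0 0 -0.13 0.03" --pt "0 0 0 0 0 -0.13 0.03" --pt "0 0 0 0 0 -0.13 0.03"

```text
clock: 9.4
eef_pos: [434.5, -79.2, 138.8]
tcp_rot: [3.141, -0.002, 0.231]
contact_force: [-0.4, -0.0, -2.1]
opening: 0.576
grasp_force: 53.6
```

```bash
python3 n.py '[[(637.3,-134.3,140,-9.9,30)]]'
```

```text
[434.5 -79.2 138.8] 13.22 v 0.041
[0, 0, np.float64(0.404), 0.185, 0.1, -0.001, 0.03] rows 3.4 2.2
->  [ 637.5 -134.2  139.8] -9.93
```

Converted, 0.404 rad / 4 = 0.101.

Call:
move_arm --pt "0 0 0.101 0.185 0.1 0 0.03" --pt "0 0 0.101 0.185 0.1 0 0.03" --pt "0 0 0.101 0.185 0.1 0 0.03" --pt "0 0 0.101 0.185 0.1 0 0.03" --pt "0 0 0.101 0.185 0.1 0 0.03" --pt "0 0 0.101 0.185 0.1 0 0.03" --pt "0 0 0.101 0.185 0.1 0 0.03" --pt "0 0 0.101 0.185 0.1 0 0.03"

```text
clock: 10.4
eef_pos: [636.7, -134.0, 138.4]
tcp_rot: [-3.142, 0.0, -0.173]
contact_force: [-0.1, -0.6, -0.6]
opening: 0.575
grasp_force: 53.4
```

Call:
move_arm --pt "0 0 0 0 0 0.06 0.03" --pt "0 0 0 0 0 0.1 0.03" --pt "0 0 0 0 0 0.115 0.03" --pt "0 0 0 0 0 0.115 0.03" --pt "0 0 0 0 0 0.115 0.03"

```text
clock: 11.02
eef_pos: [638.7, -134.5, 25.2]
tcp_rot: [3.142, -0.003, -0.173]
contact_force: [0.3, 0.2, -2.6]
opening: 0.573
grasp_force: 53.3
```

Call:
move_arm --pt "0 0 0 0 0 0.005 0.03" --pt "0 0 0 0 0 0.005 0.03" --pt "0 0 0 0 0 0.005 0.065" --pt "0 0 0 0 0 0.005 0.065" --pt "0 0 0 0 0 0.005 0.065" --pt "0 0 0 0 0 -0.05 0.065" --pt "0 0 0 0 0 -0.15 0.065" --pt "0 0 0 0 0 -0.15 0.065"

```text
clock: 12.02
eef_pos: [638.3, -134.4, 176.5]
tcp_rot: [3.141, -0.003, -0.173]
contact_force: [0.7, -0.6, -0.8]
opening: 0.759
grasp_force: 0.0
```

```bash
python3 n.py '[[(643.6,209.9,175,10,60)]]'
```

```text
[ 638.3 -134.4  176.5] -9.92 v 0.533
[0, 0, np.float64(-0.348), -0.054, -0.34, 0.002, 0.06] rows 5.5 1.9
->  [643.7 209.8 174.5] 10.01
```

Converted, -0.348 rad / 4 = -0.087.

Call:
move_arm --pt "0 0 -0.087 -0.054 -0.34 0.002 0.045" --pt "0 0 -0.087 -0.054 -0.34 0.002 0.045" --pt "0 0 -0.087 -0.054 -0.34 0.002 0.045" --pt "0 0 -0.087 -0.054 -0.34 0.002 0.045" --pt "0 0 -0.087 -0.054 -0.34 0.002 0.045" --pt "0 0 -0.087 -0.054 -0.34 0.002 0.045" --pt "0 0 -0.087 -0.054 -0.34 0.002 0.045" --pt "0 0 -0.087 -0.054 -0.34 0.002 0.045"

```text
clock: 13.02
eef_pos: [642.5, 209.5, 171.0]
tcp_rot: [3.141, 0.001, 0.175]
contact_force: [-0.1, 0.0, -0.3]
opening: 0.524
grasp_force: 0.0
```

```bash
python3 n.py '[[(643.6,209.9,45,10,45)]]'; python3 - <<'E'
from h import *
p,d=shot('scene','s2.png')
cv2.imwrite('pics/s2c.png',cv2.resize(p[140:400,190:460],None,fx=2.2,fy=2.2)[:,:,::-1])
print('soap',blob('scene',p,d,'soap',(200,140,340,260),(25,60)))
E
```

```text
[642.5 209.5 171. ] 10.03 v 0.019
[0, 0, np.float64(0.001), 0.001, -0.0, 0.126, 0.045] rows 2.0 0.0
->  [643.5 209.6  45. ] 9.97
soap {'n': 194, 'c': array([ 636.8, -131.7]), 's': array([81.4, 41.8]), 'long_axis_deg': -12.2, 'mean': array([ 637.1, -132.1,   41.5]), 'z': array([37.8, 41.6, 43.9])}
```

View pics/s2c.png

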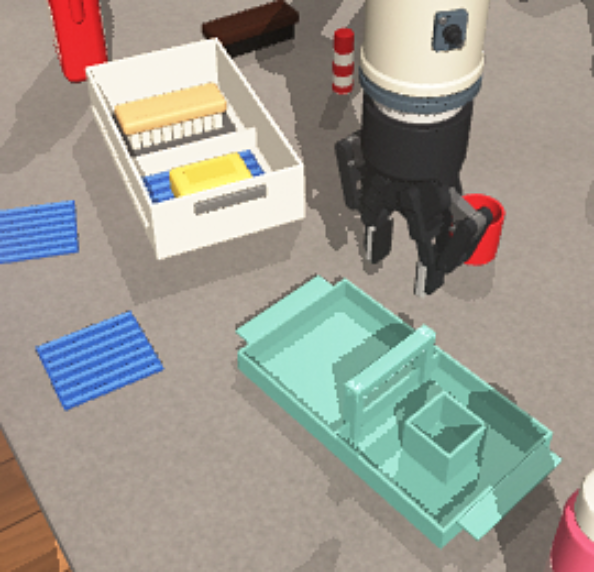

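The crop shows the soap flat on the drainer at (210,175) and the brush flat on the mat at (172,112). The gripper is over the tray handle.

Call:
move_arm --pt "0 0 0 0.001 0 0.06 0.045" --pt "0 0 0 0.001 0 0.11 0.045" --pt "0 0 0 0.001 0 0.125 0.045" --pt "0 0 0 0.001 0 0.125 0.045" --pt "0 0 0 0.001 0 0.125 0.005" --pt "0 0 0 0.001 0 0.125 0.005" --pt "0 0 0 0.001 0 0.125 0.005" --pt "0 0 0 0.001 0 0.125 0.005" --grip_force 100

```text
clock: 14.08
eef_pos: [645.3, 210.5, 48.9]
tcp_rot: [-3.141, -0.004, 0.175]
contact_force: [0.1, -1.5, 5.5]
opening: 0.162
grasp_force: 98.1
```

Call:
move_arm --pt "0 0 0 0 0 -0.03 0.005" --pt "0 0 0 0 0 -0.07 0.005" --pt "0 0 0 0 0 -0.12 0.005" --pt "0 0 0 0 0 -0.145 0.005" --pt "0 0 0 0 0 -0.145 0.005" --pt "0 0 0 0 0 -0.145 0.005"

```text
clock: 14.82
eef_pos: [643.0, 210.0, 190.5]
tcp_rot: [3.141, 0.001, 0.175]
contact_force: [-0.3, 0.7, -1.7]
opening: 0.165
grasp_force: 97.9
```

```bash
python3 n.py '[[(625.5,-202.2,190,-9.9,5)]]'; python3 - <<'E'
from h import *
p,d=shot('top','t2.png')
print(blob('top',p,d,'tray',(140,150,320,280),(120,185)))
W=world('top',d);m=MASK['tray'](hsv(p));m&=(W[...,2]>90)&(W[...,2]<195)
q=W[m];print(np.percentile(q[:,2],[5,25,50,75,95]))
# lips tilt: fit plane on lip-level points by end
E
```

```text
[643.  210.  190.5] 10.02 v 0.021
[0, 0, np.float64(0.348), -0.089, 0.403, 0.0, 0.005] rows 6.6 1.9
->  [ 625.5 -202.3  190.5] -9.92
{'n': 4922, 'c': array([643. , 197.9]), 's': array([268.1, 141.9]), 'long_axis_deg': -80.1, 'mean': array([647.5, 169.2, 149.5]), 'z': array([140.1, 145.2, 179.2])}
[140.91180825 143.37288608 145.168372   148.98680954 168.92377915]
```

View pics/t2.png

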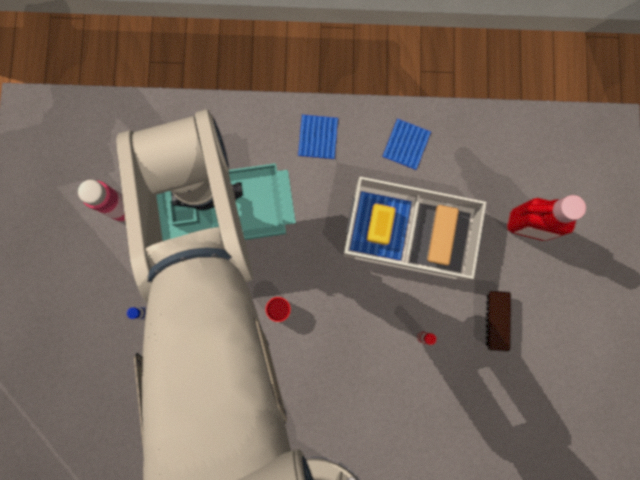

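The tray is gripped and lifted clear. Soap (381,225) and brush (442,235) lie flat in their bays.

Converted, 0.348 rad / 4 = 0.087.

Call:
move_arm --pt "0 0 0.087 -0.045 0.2 0 0.005" --pt "0 0 0.087 -0.045 0.2 0 0.005" --pt "0 0 0.087 -0.045 0.2 0 0.005" --pt "0 0 0.087 -0.045 0.2 0 0.005" --pt "0 0 0.087 -0.089 0.403 0 0.005" --pt "0 0 0.087 -0.089 0.403 0 0.005" --pt "0 0 0.087 -0.089 0.403 0 0.005" --pt "0 0 0.087 -0.089 0.403 0 0.005"

```text
clock: 15.88
eef_pos: [625.4, -204.8, 189.9]
tcp_rot: [3.141, 0.002, -0.176]
contact_force: [0.1, 0.8, -2.1]
opening: 0.161
grasp_force: 98.4
```

Call:
move_arm --pt "0 0 0 0 0 0 0.005" --pt "0 0 0 0 0 0 0.005"

```text
clock: 16.12
eef_pos: [626.1, -200.5, 190.6]
tcp_rot: [-3.141, 0.001, -0.172]
contact_force: [1.0, -0.2, -2.2]
opening: 0.161
grasp_force: 98.4
```

```bash
python3 n.py '[[(625.5,-202.2,190,-9.9,5)]]'; python3 - <<'E'
from h import *
for n in('top','scene'):
    p,d=shot(n,n+'3.png')
    W=world(n,d);m=MASK['tray'](hsv(p));q=W[m&(W[...,2]>100)&(W[...,2]<215)]
    e=sensors.sense()['eef_pos'];a=np.radians(-9.9);r=q[:,:2]-e[:2];x=r@[np.cos(a),np.sin(a)];y=r@[-np.sin(a),np.cos(a)]
    L=abs(y)>128;print(n,len(q),'lip x',[ (np.percentile(x[s],[1,99]).round(1),np.percentile(y[s],[1,50,99]).round(1),q[s,2].mean().round(1),s.sum()) for s in (L&(y>0),L&(y<0)) if s.sum()>5])
E
```

```text
[ 626.1 -200.5  190.6] -9.88 v 0.012
[0, 0, np.float64(0.0), -0.0, 0.002, 0.001, 0.005] rows 0.0 0.0
->  [ 625.8 -202.5  189.6] -9.88
top 5582 lip x [(array([-59.1,  50.4]), array([128.1, 138.3, 149. ]), np.float64(165.8), np.int64(568)), (array([-53.5,  34.1]), array([-133. , -130.2, -128.2]), np.float64(165.1), np.int64(104))]
scene 3968 lip x [(array([-70.4,  66.7]), array([128.1, 136.2, 152.6]), np.float64(161.9), np.int64(469)), (array([-781.4,   49.6]), array([-1286.6,  -137.1,  -128.6]), np.float64(164.6), np.int64(89))]
```

View pics/scene3.png

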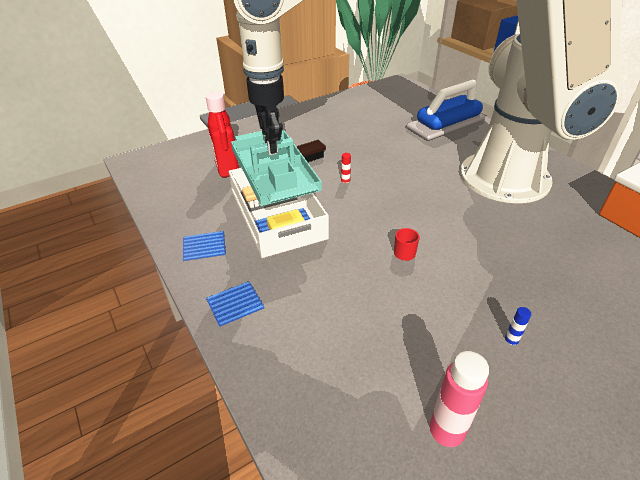

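The tray is centred over the box and level, with lip ends at about ±148 from the TCP. Lowering it.

Call:
move_arm --pt "0 0 0 0 0.002 0 0.005" --pt "0 0 0 0 0.002 0.03 0.005" --pt "0 0 0 0 0.002 0.05 0.005" --pt "0 0 0 0 0.002 0.065 0.005" --pt "0 0 0 0 0.002 0.075 0.005" --pt "0 0 0 0 0.002 0.08 0.005" --pt "0 0 0 0 0.002 0.084 0.005" --pt "0 0 0 0 0.002 0.084 0.005"

```text
clock: 17.23
eef_pos: [625.9, -204.2, 107.4]
tcp_rot: [3.142, -0.0, -0.173]
contact_force: [0.2, 0.6, -0.7]
opening: 0.161
grasp_force: 98.4
```

Call:
move_arm --pt "0 0 0 0 -0.001 0.003 0.005" --pt "0 0 0 0 -0.001 0.005 0.005" --pt "0 0 0 0 -0.001 0.006 0.005" --pt "0 0 0 0 -0.001 0.006 0.005"

```text
clock: 17.73
eef_pos: [625.9, -203.1, 101.9]
tcp_rot: [-3.142, -0.0, -0.173]
contact_force: [-3.4, 1.6, 5.4]
opening: 0.159
grasp_force: 99.3
```

Call:
move_arm --pt "0 0 0 0 0 0 0.04" --pt "0 0 0 0 0 0 0.04" --pt "0 0 0 0 0 0 0.04" --pt "0 0 0 0 0 -0.03 0.04" --pt "0 0 0 0 0 -0.09 0.06" --pt "0 0 0 0 0 -0.09 0.06" --pt "0 0 0 0 0 -0.09 0.07"

```text
clock: 18.6
eef_pos: [625.8, -203.1, 191.2]
tcp_rot: [3.142, -0.0, -0.173]
contact_force: [-0.3, -0.9, -0.5]
opening: 0.822
grasp_force: 0.0
```

```bash
python3 n.py '[[(442.5,88.8,170,80,80)]]'
```

```text
[ 625.8 -203.1  191.2] -9.92 v 0.024
[0, 0, np.float64(-1.569), -0.231, -0.256, 0.021, 0.08] rows 5.5 8.4
->  [442.4  88.9 170.2] 79.97
```

Converted, -1.569 rad / 4 = -0.3923.

Call:
move_arm --pt "0 0 -0.3923 -0.231 -0.256 0.021 0.08" --pt "0 0 -0.3923 -0.231 -0.256 0.021 0.08" --pt "0 0 -0.3923 -0.231 -0.256 0.021 0.08" --pt "0 0 -0.3923 -0.231 -0.256 0.021 0.08" --pt "0 0 -0.3923 -0.231 -0.256 0.021 0.08" --pt "0 0 -0.3923 -0.231 -0.256 0.021 0.08" --pt "0 0 -0.3923 -0.231 -0.256 0.021 0.08" --pt "0 0 -0.3923 -0.231 -0.256 0.021 0.08"

```text
clock: 19.6
eef_pos: [441.1, 89.2, 168.9]
tcp_rot: [-3.139, 0.001, 1.334]
contact_force: [-0.2, 1.2, 0.1]
opening: 0.938
grasp_force: 0.0
```

```bash
cat >> h.py <<'E'
def onplane(n,uv,z):
    c=camera_params(n);K=np.array(c['camera_matrix']);T=np.array(c['world_from_camera'])
    r=T[:3,:3]@np.linalg.solve(K,[uv[0],uv[1],1]);return T[:3,3]+r*(z-T[2,3])/r[2]
E
python3 - <<'E'
from h import *
f=np.load('top0.npz');p=f['p']
for w,z in (((255,290,300,330),55),((415,325,445,350),85)):
    m=MASK['red'](hsv(p)).astype(np.uint8);k=np.zeros_like(m);k[w[1]:w[3],w[0]:w[2]]=1;m*=k
    c=max(cv2.findContours(m,0,2)[0],key=cv2.contourArea);(u,r)=cv2.minEnclosingCircle(c);M=cv2.moments(c)
    print(u,r,np.round(onplane('top',u,z),1),np.round(onplane('top',(M['m10']/M['m00'],M['m01']/M['m00']),z),1))
# tray check
p,d=shot('top','t4.png');W=world('top',d);m=MASK['tray'](hsv(p))
q=W[m&(W[...,2]>68)&(W[...,2]<110)];a=np.radians(-9.9);r=q[:,:2]-[625.5,-202.2];x=r@[np.cos(a),np.sin(a)];y=r@[-np.sin(a),np.cos(a)]
for s in (y>128,y<-128): print('lip',x[s].min(),x[s].max(),abs(y[s]).max(),q[s,2].mean(),s.sum())
print(blob('top',p,d,'tray',(330,150,510,300),(114,130)),blob('top',p,d,'tray',(330,150,510,300),(70,85)))
E
python3 n.py '[[(442.5,88.8,170,80,80)]]'
```

```text
(277.6602478027344, 309.0459899902344) 12.411869049072266 [442.1  89.7  55. ] [442.2  89.5  55. ]
(429.9698791503906, 338.4156494140625) 6.176643371582031 [ 389.4 -231.3   85. ] [ 388.9 -230.7   85. ]
lip -71.5125638867388 52.82600779775924 148.76661784949158 77.21089164553285 477
lip -56.04746218081113 52.01079622200365 148.0031992033189 76.77337720806884 433
{'n': 390, 'c': array([ 624.3, -200.2]), 's': array([101. ,  17.1]), 'long_axis_deg': -9.9, 'mean': array([ 623.1, -199.4,  121.6]), 'z': array([115.3, 121.7, 126.6])} {'n': 1713, 'c': array([ 623.5, -201.5]), 's': array([296.8, 143. ]), 'long_axis_deg': 79.9, 'mean': array([ 621.7, -203.6,   76.7]), 'z': array([70.6, 76.7, 82.4])}
[441.3  89.  168.9] 76.96 v 0.308
[0, 0, np.float64(-0.053), 0.0, 0.001, -0.001, 0.08] rows 0.0 0.3
->  [442.2  88.8 169.9] 80.0
```

View pics/t4.png

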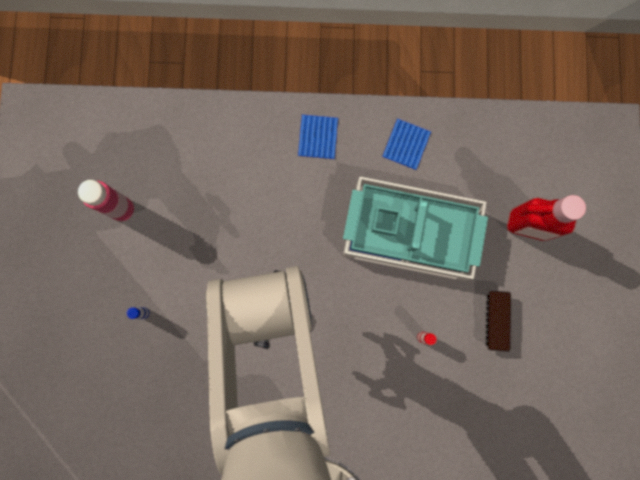

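The tray hangs level: both lips at about 77 mm, holder at (387,222), open half at (455,233). Now the cup at (441.5, 89.5).

Converted, -0.05 rad / 4 = -0.0125.

Call:
move_arm --pt "0 0 -0.0125 0.001 0 0.06 0.08" --pt "0 0 -0.0125 0.001 0 0.11 0.08" --pt "0 0 -0.0125 0.001 0 0.146 0.08" --pt "0 0 -0.0125 0.001 0 0.146 0.08" --pt "0 0 -0.0125 0.001 0 0.146 0.045" --pt "0 0 -0.0125 0.001 0 0.146 0.045" --pt "0 0 -0.0125 0.001 0 0.146 0.045" --pt "0 0 -0.0125 0.001 0 0.146 0.045" --grip_force 25

```text
clock: 20.65
eef_pos: [443.7, 90.0, 25.6]
tcp_rot: [3.139, -0.001, 1.377]
contact_force: [-2.4, -0.1, 8.6]
opening: 0.607
grasp_force: 26.8
```

Call:
move_arm --pt "0 0 0 0 0 -0.06 0.045" --pt "0 0 0 0 0 -0.12 0.045" --pt "0 0 0 0 0 -0.17 0.045" --pt "0 0 0 0 0 -0.17 0.045" --pt "0 0 0 0 0 -0.17 0.045"

```text
clock: 21.28
eef_pos: [442.5, 89.8, 194.3]
tcp_rot: [3.141, -0.0, 1.377]
contact_force: [0.3, 0.6, -0.7]
opening: 0.606
grasp_force: 26.9
```

```bash
python3 n.py '[[(612.6,-265,194,80,45)]]'
```

```text
[442.5  89.8 194.3] 78.88 v 0.031
[0, 0, np.float64(-0.02), -0.315, 0.235, 0.0, 0.045] rows 6.3 0.1
->  [ 612.3 -264.6  194.3] 80.02
```

Converted, -0.02 rad / 4 = -0.005.

Call:
move_arm --pt "0 0 -0.005 -0.155 0.115 0 0.045" --pt "0 0 -0.005 -0.155 0.115 0 0.045" --pt "0 0 -0.005 -0.155 0.115 0 0.045" --pt "0 0 -0.005 -0.315 0.235 0 0.045" --pt "0 0 -0.005 -0.315 0.235 0 0.045" --pt "0 0 -0.005 -0.315 0.235 0 0.045" --pt "0 0 -0.005 -0.315 0.235 0 0.045" --pt "0 0 -0.005 -0.315 0.235 0 0.045"

```text
clock: 22.28
eef_pos: [611.8, -264.7, 192.1]
tcp_rot: [-3.138, -0.001, 1.395]
contact_force: [-0.7, 0.6, 0.1]
opening: 0.609
grasp_force: 26.9
```

```bash
python3 n.py '[[(612.6,-265,82.5,80,45)]]'
```

```text
[ 611.8 -264.7  192.1] 79.94 v 0.035
[0, 0, np.float64(-0.001), -0.0, 0.001, 0.11, 0.045] rows 1.8 0.0
->  [ 612.7 -264.9   82.1] 80.0
```

Call:
move_arm --pt "0 0 0 0 0.001 0.05 0.045" --pt "0 0 0 0 0.001 0.085 0.045" --pt "0 0 0 0 0.001 0.103 0.045" --pt "0 0 0 0 0.001 0.107 0.045" --pt "0 0 0 0 0.001 0.107 0.045"

```text
clock: 22.9
eef_pos: [614.2, -264.5, 88.2]
tcp_rot: [3.141, 0.0, 1.397]
contact_force: [0.1, 0.1, -0.5]
opening: 0.606
grasp_force: 26.9
```

Call:
move_arm --pt "0 0 0 0 0.001 0.004 0.045" --pt "0 0 0 0 0.001 0.006 0.045" --pt "0 0 0 0 0.001 0.006 0.045"

```text
clock: 23.28
eef_pos: [615.0, -265.1, 81.8]
tcp_rot: [3.141, 0.0, 1.397]
contact_force: [-0.6, -0.0, 0.3]
opening: 0.607
grasp_force: 26.9
```

Call:
move_arm --pt "0 0 0 0 0 0 0.07" --pt "0 0 0 0 0 0 0.07" --pt "0 0 0 0 0 0 0.07" --pt "0 0 0 0 0 -0.04 0.07" --pt "0 0 0 0 0 -0.1 0.07" --pt "0 0 0 0 0 -0.12 0.06" --pt "0 0 0 0 0 -0.12 0.06"

```text
clock: 24.15
eef_pos: [615.3, -265.2, 202.7]
tcp_rot: [3.139, 0.001, 1.397]
contact_force: [-0.1, -0.1, -0.1]
opening: 0.701
grasp_force: 0.0
```

```bash
python3 n.py '[[(389.2,-231,201,80,55)]]'
```

```text
[ 615.3 -265.2  202.7] 80.03 v 0.048
[0, 0, np.float64(0.001), -0.005, -0.229, 0.002, 0.055] rows 3.7 0.0
->  [ 388.9 -230.5  200.7] 79.97
```

Call:
move_arm --pt "0 0 0 -0.005 -0.229 0.002 0.055" --pt "0 0 0 -0.005 -0.229 0.002 0.055" --pt "0 0 0 -0.005 -0.229 0.002 0.055" --pt "0 0 0 -0.005 -0.229 0.002 0.055" --pt "0 0 0 -0.005 -0.229 0.002 0.055" --pt "0 0 0 -0.005 -0.229 0.002 0.055" --pt "0 0 0 -0.005 -0.229 0.002 0.055"

```text
clock: 25.02
eef_pos: [389.1, -230.4, 198.8]
tcp_rot: [-3.141, -0.0, 1.397]
contact_force: [0.4, 1.4, -0.1]
opening: 0.644
grasp_force: 0.0
```

```bash
python3 n.py '[[(389.2,-231,49,80,55)]]'; python3 - <<'E'
from h import *
p,d=shot('top','t5.png');W=world('top',d)
m=MASK['red'](hsv(p))&(W[...,2]>103)&(W[...,2]<120);v,u=np.nonzero(m);s=(u>400)&(u<500)&(v<290)
print('cup rim',len(u),W[m][s].mean(0).round(1),cv2.minAreaRect(W[m][s][:,:2].astype(np.float32)))
print('holder',blob('top',p,d,'tray',(365,190,405,250),(89,104)))
print('lips',blob('top',p,d,'tray',(330,150,510,300),(70,85)))
cv2.imwrite('pics/t5c.png',cv2.resize(p[150:380,320:520],None,fx=2.5,fy=2.5)[:,:,::-1])
E
```

```text
[ 389.1 -230.4  198.8] 80.05 v 0.003
[0, 0, np.float64(0.001), -0.001, 0.0, 0.15, 0.055] rows 2.4 0.0
->  [ 388.9 -231.3   48.8] 79.99
cup rim 195 [ 611.3 -262.6  109.3] ((612.8660888671875, -263.4183349609375), (52.18824768066406, 51.1261100769043), 66.82704162597656)
holder {'n': 155, 'c': array([ 635.2, -135.2]), 's': array([50.8, 50.5]), 'long_axis_deg': -9.9, 'mean': array([ 634.5, -135.1,   93.9]), 'z': array([89.3, 94.1, 99.1])}
lips {'n': 1688, 'c': array([ 623.6, -201.7]), 's': array([297. , 142.7]), 'long_axis_deg': 80.1, 'mean': array([ 621.5, -205.1,   76.7]), 'z': array([70.7, 76.7, 82.2])}
```

View pics/t5c.png

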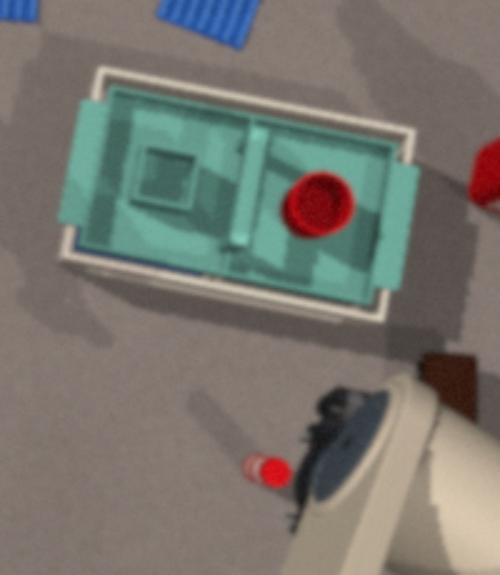

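The cup stands upright in the open half at crop (318,205). The holder centre is (635.2, -135.3). Now picking up the red-capped stick.

Call:
move_arm --pt "0 0 0 -0.001 0 0.06 0.055" --pt "0 0 0 -0.001 0 0.11 0.055" --pt "0 0 0 -0.001 0 0.147 0.055" --pt "0 0 0 -0.001 0 0.147 0.055" --pt "0 0 0 -0.001 0 0.147 0.01" --pt "0 0 0 -0.001 0 0.147 0.01" --pt "0 0 0 -0.001 0 0.147 0.01" --pt "0 0 0 -0.001 0 0.147 0.01" --grip_force 40

```text
clock: 26.08
eef_pos: [389.3, -231.9, 53.8]
tcp_rot: [3.138, 0.001, 1.397]
contact_force: [0.4, 0.2, 8.4]
opening: 0.284
grasp_force: 39.8
```

Call:
move_arm --pt "0 0 0 0 0 -0.06 0.01" --pt "0 0 0 0 0 -0.12 0.01" --pt "0 0 0 0 0 -0.17 0.01" --pt "0 0 0 0 0 -0.17 0.01" --pt "0 0 0 0 0 -0.17 0.01"

```text
clock: 26.7
eef_pos: [387.7, -231.0, 222.3]
tcp_rot: [3.141, 0.0, 1.397]
contact_force: [0.5, 0.7, -1.5]
opening: 0.284
grasp_force: 39.5
```

```bash
python3 n.py '[[(635,-135.3,222,80,10)]]'
```

```text
[ 387.7 -231.   222.3] 80.03 v 0.028
[0, 0, np.float64(0.001), 0.137, 0.227, 0.0, 0.01] rows 4.2 0.0
->  [ 635.  -135.3  222.3] 79.97
```

Call:
move_arm --pt "0 0 0 0.137 0.227 0 0.01" --pt "0 0 0 0.137 0.227 0 0.01" --pt "0 0 0 0.137 0.227 0 0.01" --pt "0 0 0 0.137 0.227 0 0.01" --pt "0 0 0 0.137 0.227 0 0.01" --pt "0 0 0 0.137 0.227 0 0.01" --pt "0 0 0 0.137 0.227 0 0.01" --pt "0 0 0 0.137 0.227 0 0.01"

```text
clock: 27.7
eef_pos: [634.1, -136.3, 222.4]
tcp_rot: [-3.141, 0.0, 1.396]
contact_force: [0.5, -0.7, -0.1]
opening: 0.285
grasp_force: 39.6
```

```bash
python3 n.py '[[(635,-135.3,110,80,10)]]'; python3 - <<'E'
from h import *
p,d=shot('scene','s6.png')
cv2.imwrite('pics/s6c.png',cv2.resize(p[60:270,180:380],None,fx=2.5,fy=2.5)[:,:,::-1])
E
```

```text
[ 634.1 -136.3  222.4] 79.97 v 0.009
[0, 0, np.float64(-0.001), 0.001, 0.001, 0.112, 0.01] rows 1.8 0.0
->  [ 635.2 -135.5  110.4] 80.02
```

View pics/s6c.png

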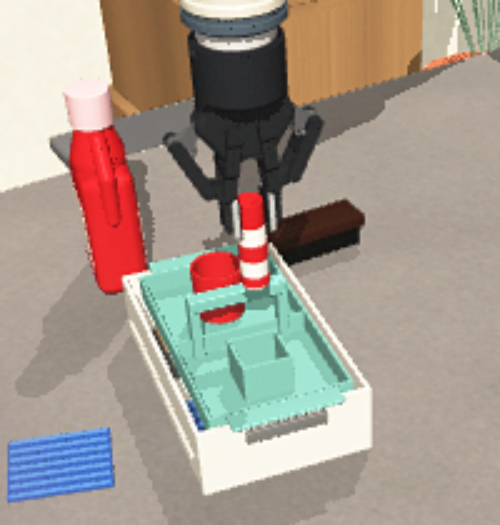

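The stick hangs upright at crop (252,240), in line with the holder. Lowering it.

Call:
move_arm --pt "0 0 0 0.001 0 0.04 0.01" --pt "0 0 0 0.001 0 0.07 0.01" --pt "0 0 0 0.001 0 0.095 0.01" --pt "0 0 0 0.001 0 0.107 0.01" --pt "0 0 0 0.001 0 0.109 0.01" --pt "0 0 0 0.001 0 0.109 0.01"

```text
clock: 28.5
eef_pos: [636.0, -134.8, 114.3]
tcp_rot: [3.14, 0.0, 1.397]
contact_force: [0.6, 0.8, -0.8]
opening: 0.28
grasp_force: 39.6
```

Call:
move_arm --pt "0 0 0 0 0 0.003 0.01" --pt "0 0 0 0 0 0.004 0.01" --pt "0 0 0 0 0 0.004 0.01"

```text
clock: 28.88
eef_pos: [635.8, -134.6, 109.9]
tcp_rot: [3.141, 0.0, 1.397]
contact_force: [-1.2, 1.4, 3.9]
opening: 0.285
grasp_force: 39.9
```

Touching the floor; releasing and moving clear.

Call:
move_arm --pt "0 0 0 0 0 0 0.05" --pt "0 0 0 0 0 0 0.05" --pt "0 0 0 0 0 0 0.05" --pt "0 0 0 0 0 -0.04 0.05" --pt "0 0 0 0 0 -0.1 0.05" --pt "0 0 0 0 0 -0.14 0.05" --pt "0 0 0 0 0 -0.14 0.05"

```text
clock: 29.75
eef_pos: [637.5, -135.0, 253.3]
tcp_rot: [3.135, 0.0, 1.397]
contact_force: [-0.2, -0.2, -0.8]
opening: 0.587
grasp_force: 0.0
```

Call:
move_arm --pt "0 0 0 0.2 -0.2 0 0.05" --pt "0 0 0 0.2 -0.2 0 0.05" --pt "0 0 0 0.2 -0.2 0 0.05" --pt "0 0 0 0.2 -0.2 0 0.05" --pt "0 0 0 0.2 -0.2 0 0.05" --pt "0 0 0 0.2 -0.2 0 0.05" --pt "0 0 0 0.2 -0.2 0 0.05" --pt "0 0 0 0.2 -0.2 0 0.05"

```text
clock: 30.75
eef_pos: [473.7, 96.2, 249.0]
tcp_rot: [-3.141, 0.0, 1.396]
contact_force: [0.4, -0.8, -0.3]
opening: 0.582
grasp_force: 0.0
```

```bash
python3 - <<'E'
from h import *
s,d2=shot('scene');p,d=shot('top')
print('stick',blob('top',p,d,'red',(360,190,410,250),(125,150)))
print('cup',blob('top',p,d,'red',(410,190,490,270),(100,118)))
print('lips',blob('top',p,d,'tray',(330,150,510,300),(70,85)))
A=cv2.resize(p[150:380,320:530],(400,438));B=cv2.resize(s[60:270,180:380],(400,438))
cv2.imwrite('pics/end.png',np.hstack([A,B])[:,:,::-1])
E
```

```text
stick {'n': 113, 'c': array([ 634.2, -134.4]), 's': array([23.5, 22. ]), 'long_axis_deg': 78.1, 'mean': array([ 634. , -134.3,  139.7]), 'z': array([133.4, 139.9, 144.3])}
cup {'n': 140, 'c': array([ 613. , -262.8]), 's': array([51.7, 50.5]), 'long_axis_deg': -53.5, 'mean': array([ 611.4, -263.3,  107.9]), 'z': array([100.7, 108.4, 114.3])}
lips {'n': 1703, 'c': array([ 623.7, -201.5]), 's': array([297.5, 142.5]), 'long_axis_deg': 80.1, 'mean': array([ 621.5, -205. ,   76.7]), 'z': array([70.9, 76.8, 82.5])}
```

View pics/end.png

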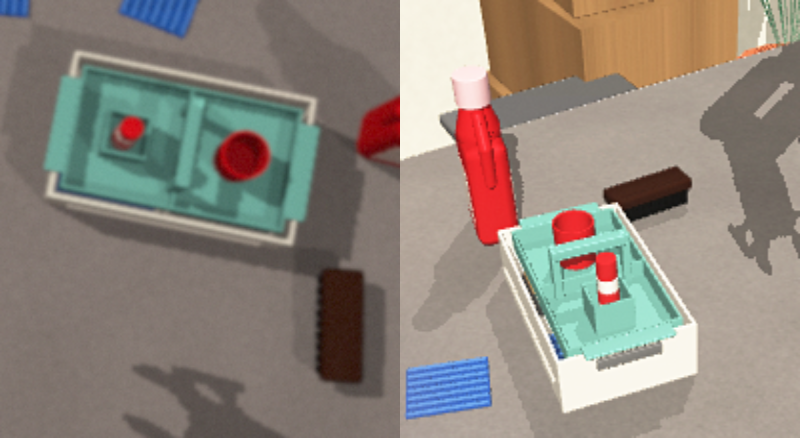

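The stick stands in the holder (left view 130,130), the cup is upright in the open half (242,155) and the tray is level. Shoe brush and detergent haven't moved. Handing in.

```bash
python3 -c "
from rig import order
print(order.sign_off())"
```

```text
the job is handed in; nothing more can be done
None
```

The laundry-care box is packed as asked and handed in at about 31 s on the robot's clock; the shoe brush, glue stick and detergent bottle were not touched.

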